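# Stand two toppled glaze test tiles back on their feet

## Robot

A 7-joint arm with a two-finger parallel gripper is mounted at the origin on the work surface. World frame = base frame: x ahead of the robot, y to its left, z up, the work surface at z = 0. Lengths are in m, angles in rad, forces in N, time in s.
With the tool pointing down it reaches from about 0.425 to 1.025 m from the base axis. Payload 9.4 kg.
Tool frame: the origin (TCP) lies between the finger pads; the fingertips stand 14 mm ahead of it and the grasp point (between the pads) lies 5 mm behind it; z points along the fingers, x is the direction in which the jaws open and shut, and the axes are right-handed (so a half turn about z gives the same grasp; the last joint's range is limited). The gripper opens to 85 mm and grips with 20 to 120 N. Pads are 22 mm wide; open, the fingers measure 114 mm over their backs; the gripper's body (76 mm by 85 mm) begins 54 mm behind the grasp point. The pads swing forward as they close: fully open they stand 13 mm farther back than shut.
Start: joints at [-1.33, 0.599, -0.003, 1.599, 0.002, 0.943, -0.08], TCP at [0.227, 0.689, 0.245] pointing down, gripper open.
Joint ranges: [-2.57, 2.57], [-0.35, 1.97], [-1.29, 1.29], [0.11, 2.56], [-1.05, 4.19], [0.11, 1.86], [-2.63, 2.63]. Speed limits (rad/s): [2.22, 2.22, 3.01, 3.01, 3.14, 3.14, 3.14].

## Interface

Orientations are given as a unit quaternion [x, y, z, w].
In Python, from plant import telemetry, viewer, sign_off gives the robot as it stands. The module is installed in compiled form; this text tells all that it offers.
- The arm moves only by the tool carry_out, never from a script. Its argument "motion" is a list of rows, each a list of 3 entries, a list of its own where there are three numbers: the finger opening in mm, from 0 to 85.4, then the shift along the world's x, y, z in mm, then the turn, a rotation vector about the world's x, y, z in degrees. In form: [[claw, [tx, ty, tz], [ax, ay, az]], ...]. A call has 1 to 10 rows; each row shifts and turns the commanded pose from where the row before left it; what a row does not reach is not made up. A row lasts 1/8 s, in which the tool goes at most 62.5 mm and 10.7 degrees, less where a joint would pass 70% of its speed; a pose out of reach is approached as far as the arm can. A call is refused whole if a number of a shift passes 62.5 or a number of a turn 10.7, either way. A call with a gripper value outside its range is refused whole. The fingers move at their own pace and stop on an object; the grip force is fixed at half the most. Time passes only in rows, so rows that do not move let the fingers close. It gives the time, the measured TCP pose, the force and the opening at its end, in the units of the state.
- telemetry.state(): the state, without advancing time (a new reading comes with each control period).
- viewer.read_camera(name): name is "side" or "top" or "wrist"; returns a dict with "color" (384x512x3 uint8, blue, green, red), "camera_matrix" (3x3 intrinsics, pixels), "origin" and "orientation" of the camera in the world. Camera axes: x right, y up, looking along -z (the intrinsics and any distortion apply to the point x, -y, -z); pixel columns grow to the right and rows downward; lengths in m; the calibration is good to about 2 mm. A picture is of the moment at which its call begins. There is no depth.
- sign_off(): hands the job in, once; it reports no verdict.
The state is a dict: "t": time; "joint_pos": joint angles; "dq": joint speeds; "joint_torque": joint torques, N m; "eef_pos": TCP position; "orientation": TCP orientation; "wrist_force": force on the tool from outside, world axes, zero at the start; "wrist_torque": the same for the moment, N m; "finger_gap": opening from 0.0 (shut) to 1.0 (fully open).
Only numpy, scipy, OpenCV 4.12 (cv2) and the standard library are available. Lean on these libraries where they do the work, as an engineer would, in place of code of your own. Each camera call takes 0.05 s, during which the arm holds its last target. There are 200 camera calls.

## Task

The green and the blue L-shaped test tiles have toppled onto their backs on the plywood board. Stand each one back upright on its bare foot, about where it lies, by gently pushing the raised foot over with the outside of the fingers; do not pinch or lift the tiles, and do not touch their wet glazed faces. Leave everything else alone.

Things in the scene. Friction and masses are not known exactly. Their poses are not given: they have to be found in the camera images.
- green_tile: Green-glazed L-shaped test tile, 70 mm wide, 0.27 kg: upright plate 85 mm long, 9 thick; foot plate 85 mm long (from the back of the upright), 12 thick. Lies on its back at the start, foot straight up. Origin: middle of the heel edge (back of upright meets sole). x: from heel along the upright to its top (level at the start, up when standing); z: along the foot to its end (up at the start, level when standing); y: along the heel.
- green_tile_toe (a point): Point on the inner (glaze-side) face of the green tile's foot, 72 mm from the heel along the foot (tile x = 12 mm). Pushed level in the tile's -x direction here (about 1 N), the tile turns about its heel, which does not slip noticeably; past about 50 degrees it drops onto its foot by itself. Full quarter turn = standing.
- green_tile_glaze: The wet dark-green glaze on the front of the green tile's upright: a 53 x 66 mm coat, 1.5 mm thick, from 31 to 84 mm along the upright from the heel, on the same side as the foot. Origin at the middle of its underside; axes as the tile's. Not to be touched.
- blue_tile: Blue-glazed L-shaped test tile, 70 mm wide, 0.27 kg: upright plate 85 mm long, 9 thick; foot plate 85 mm long (from the back of the upright), 12 thick. Lies on its back at the start, foot straight up. Origin: middle of the heel edge (back of upright meets sole). x: from heel along the upright to its top (level at the start, up when standing); z: along the foot to its end (up at the start, level when standing); y: along the heel.
- blue_tile_toe (a point): Point on the inner (glaze-side) face of the blue tile's foot, 72 mm from the heel along the foot (tile x = 12 mm). Pushed level in the tile's -x direction here (about 1 N), the tile turns about its heel, which does not slip noticeably; past about 50 degrees it drops onto its foot by itself. Full quarter turn = standing.
- blue_tile_glaze: The wet dark-blue glaze on the blue tile's upright, same size and place as the green one. Not to be touched.
- board: Fixed plywood ware board, 300 (its x) x 580 (its y) x 18 mm thick; origin at the centre of its underside on the table, so its top is 18 mm higher. Both toppled tiles, the cup and the collar are on it.
- rust_tile: Rust-glazed test tile of the same shape that still stands, on the table beyond the board, 85 mm tall; foot towards its -x; origin under the middle of the upright's front face. Leave alone.
- cup: Small off-white cup, 50 mm across, 45 mm tall, on the far part of the board; origin under its centre. Leave alone.
- collar: Pinkish clay ring, 52 mm across, 16 mm high, on the near part of the board; origin under its centre. Leave alone.
- jar: Glaze jar, 70 mm across, 100 mm tall, on the table left of the board; origin under its centre. Leave alone.
- bowl: Pinkish bisque bowl, 120 mm across, 60 mm tall, on the table right of the board; origin under its centre. Leave alone.
- brush: Brush lying on the table beyond the board; origin at the underside of its middle. Leave alone.

How it is judged:
By the outcome, as a careful person would: the job done as asked, in the order asked, and still so for the second after the job is handed in, with the robot touching nothing.
It also fails if it takes over 51 s, if anything falls off the work surface, if the arm or the gripper's body presses on something with over 40 N, if the wrist force passes 120 N, or if a joint passes its speed limit or range.

## Working session

There is one attempt and no reset: what is moved stays moved. The work goes in short steps, Python scripts to look and compute and a tool call to move; the robot and the scene stay as the last step left them, time stands still between calls to the robot, and variables do not carry over. Pictures are saved under pics/ and viewed, about 8 in all and at most 12, crops included, and the job is handed in when it is done.

Besides the shell and the picture viewer there is one more tool, called after "Request:" as a command line: name --argument value ..., lists and objects as JSON in quotes. carry_out: Moves the arm, as the interface text tells. Its arguments: {"type":"object","properties":{"motion":{"type":"array","items":{"type":"array"}}},"required":["motion"]}

```bash
mkdir -p pics; cat > h.py <<'E'
import numpy as np, cv2
from scipy.spatial.transform import Rotation as R
from plant import telemetry, viewer
def snap(n,f):
    c=viewer.read_camera(n); cv2.imwrite(f'pics/{f}.png',c['color']); 
    np.savez(f'pics/{f}.npz',K=c['camera_matrix'],o=c['origin'],q=c['orientation']); return c
def ray(f,px,z):
    d=np.load(f'pics/{f}.npz');K=d['K'];q=d['q'];M=R.from_quat(q).as_matrix() if q.shape==(4,) else q
    v=np.linalg.inv(K)@[px[0],px[1],1]; v=M@(v*[1,-1,-1]); o=d['o']
    return o+v*(z-o[2])/v[2]
def proj(f,p):
    d=np.load(f'pics/{f}.npz');K=d['K'];q=d['q'];M=R.from_quat(q).as_matrix() if q.shape==(4,) else q
    v=(M.T@(np.array(p)-d['o']))*[1,-1,-1]; v=K@v; return v[:2]/v[2]
E
python3 - <<'E'
from h import *
for n in ('top','side'):
    c=snap(n,n); print(n,c['origin'],c['orientation'],c['camera_matrix'])
s=telemetry.state();print(s)
E
```

```text
top [ 0.27143107 -0.02036992  1.61155407] [-0.07274757  0.07566394  0.71823536 -0.68783771] [[476.09926013   0.         256.08320628]
 [  0.         476.09926013 204.27258875]
 [  0.           0.           1.        ]]
side [ 0.29219728 -0.55729377  0.81325514] [ 0.3337723  -0.09991871 -0.2469896   0.90421703] [[356.80688752   0.         255.08440198]
 [  0.         356.80688752 194.59875526]
 [  0.           0.           1.        ]]
{'t': 0.1, 'joint_pos': array([-1.3296894 ,  0.60004871, -0.00256783,  1.59998977,  0.00180484,
        0.94291911, -0.0798115 ]), 'dq': array([ 1.69492101e-03, -1.10299251e-03, -1.65113319e-03, -6.24967367e-04,
        1.33246380e-03, -3.76257343e-05,  3.67397693e-04]), 'joint_torque': array([ 5.63543770e-03, -7.77993321e+01,  1.57036420e+00, -2.58622152e+01,
        1.26242480e-02,  5.52140846e-03, -4.71706710e-05]), 'eef_pos': array([0.22642911, 0.6883407 , 0.24452183]), 'orientation': array([ 8.10066973e-01,  5.86336963e-01, -5.15334429e-04,  4.45696114e-04]), 'wrist_force': array([-0.5486338 , -0.31777978,  0.34514265]), 'wrist_torque': array([ 0.03436331,  0.02131722, -0.0202004 ]), 'finger_gap': 1.0016932453967888}
```

View pics/top.png

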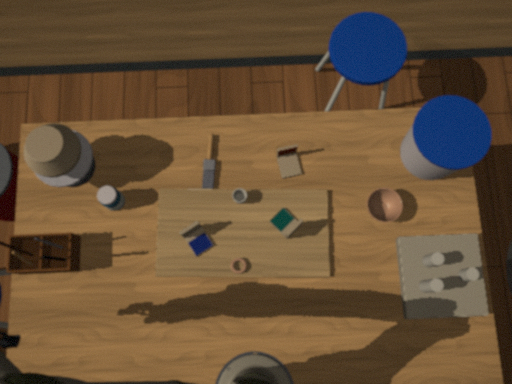

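View pics/side.png

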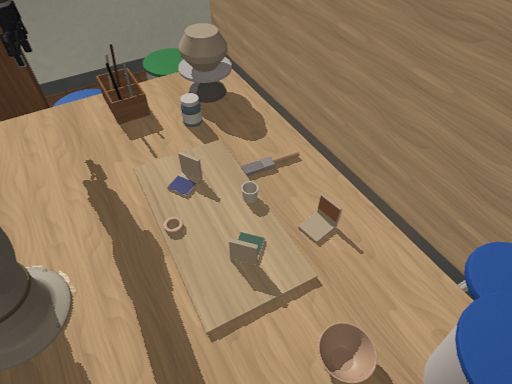

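The top view shows the blue tile near (197,240), the green one near (286,222), the cup at (240,196) and the collar at (239,265). I'll enlarge the tiles.

```bash
python3 - <<'E'
from h import *
t=cv2.imread('pics/top.png');s=cv2.imread('pics/side.png')
def cr(im,x,y,w,h,k): return cv2.resize(im[y:y+h,x:x+w],None,fx=k,fy=k,interpolation=cv2.INTER_CUBIC)
a=np.hstack([cr(t,175,215,50,50,8),cr(t,260,195,50,50,8)])
b=cr(s,160,145,120,40,1)
b=np.hstack([cr(s,160,145,50,25*2,8)[:200*2],cr(s,222,225,50,50,8)])
o=np.vstack([a,b]); cv2.imwrite('pics/crop.png',cv2.resize(o,(600,600)) if 0 else cv2.resize(o,None,fx=.75,fy=.75))
E
```

```text
(no output)
```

View pics/crop.png

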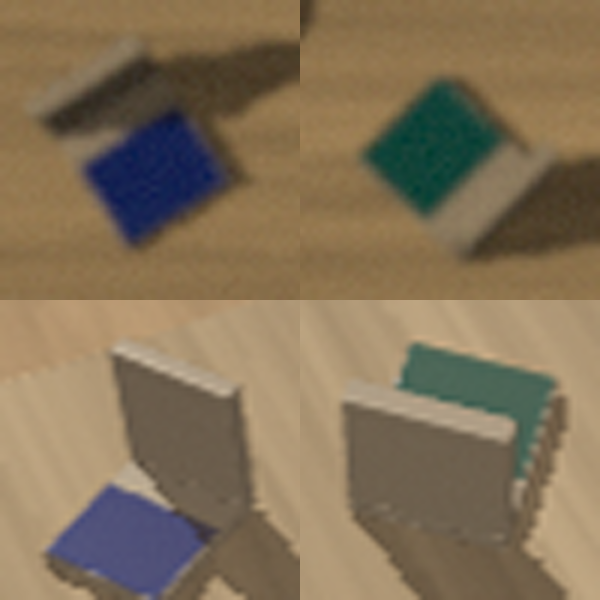

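```bash
cat >> h.py <<'E'
from scipy.optimize import least_squares
E
python3 - <<'E'
from h import *
def S(p,crop,off): return (np.array(p)-off+.5)/6-.5+crop
B=[((175,215),(0,0)),((160,145),(0,300))]; G=[((260,195),(300,0)),((222,225),(300,300))]
G0=(31,84); 
# rows: view, pixel in crop, tile (x,|y|,z)
blue=[(0,(180,108),31,33,10.5),(0,(232,182),84,33,10.5),(0,(135,247),84,33,10.5),(0,(82,168),31,33,10.5),
 (0,(25,110),0,35,85),(0,(133,37),0,35,85),
 (1,(110,487),31,33,10.5),(1,(208,545),31,33,10.5),(1,(155,597),84,33,10.5),(1,(47,552),84,33,10.5),
 (1,(125,341),0,35,85),(1,(239,386),0,35,85)]
green=[(0,(443,78),84,33,10.5),(0,(362,155),84,33,10.5),(0,(555,152),0,35,85),(0,(462,257),0,35,85),
 (1,(415,345),84,33,10.5),(1,(553,380),84,33,10.5),(1,(343,400),0,35,85),(1,(513,438),0,35,85),(1,(357,512),0,35,0),(1,(515,545),0,35,0)]
for name,obs,C in (('blue',blue,B),('green',green,G)):
    best=None
    for th0 in np.arange(0,2*np.pi,.4):
        def res(p,full=False):
            th=p[2];x=np.array([np.cos(th),np.sin(th),0]);y=np.array([-np.sin(th),np.cos(th),0]);r=[]
            for v,px,a,b,c in obs:
                t=S(px,*[np.array(q) for q in C[v]])
                e=[proj(('top','side')[v],np.array([p[0],p[1],.018])+(a*x+s*b*y+[0,0,c])/1e3)-t for s in(1,-1)]
                r.append(min(e,key=np.linalg.norm))
            return np.array(r) if full else np.ravel(r)
        g=ray('top',S(obs[0][1],*[np.array(q) for q in C[0]]),.03)
        f=least_squares(res,[g[0],g[1],th0],loss='soft_l1')
        if best is None or f.cost<best.cost: best=f;bf=res(f.x,True)
    print(name,best.x,np.degrees(best.x[2])%360,best.cost);print(np.round(bf,1).tolist())
for n,u,z in (('cup',(240,196),.06),('collar',(239,265),.03),('bd1',(158,190),.018),('bd2',(328,190),.018),('bd3',(329,275),.018)): print(n,ray('top',u,z))
E
```

```text
blue [0.52999651 0.18716169 3.68841195] 211.33043764764565 4.518285886679769
[[-0.1, -0.4], [-0.2, 0.4], [-0.8, 0.5], [-0.4, 0.5], [0.2, -0.5], [0.6, -0.3], [-0.2, 0.0], [1.7, -2.0], [0.2, 1.3], [-0.3, 0.6], [-0.7, -0.3], [0.4, 0.2]]
green [ 0.51176503 -0.15636943  0.75361467] 43.178940223829834 5.924515144257191
[[-1.1, -0.5], [-1.1, 0.3], [0.8, -0.1], [1.3, -2.2], [-0.1, -0.6], [0.8, -0.6], [-0.1, -0.0], [0.1, 0.9], [-1.1, -0.1], [-0.9, 1.3]]
cup [0.63295387 0.01848974 0.06      ]
collar [0.40605842 0.03100518 0.03      ]
bd1 [0.6761632  0.30099337 0.018     ]
bd2 [ 0.65082202 -0.28404715  0.018     ]
bd3 [ 0.36118093 -0.26569219  0.018     ]
```

Both fits agree to about 1 px, roughly 2–3 mm:
- **Green:** heel (0.512, -0.156), upright pointing towards 43°.
- **Blue:** heel (0.530, 0.187), upright pointing towards 211°.

Next I'll move above green with the fingers shut, turned so their 22 mm side faces the push direction.

Request:
carry_out --motion '[[0, [19, -51, 0], [0, 0, -7.4]], [0, [19, -51, 0], [0, 0, -7.4]], [0, [19, -51, 0], [0, 0, -7.4]], [0, [19, -51, 0], [0, 0, -7.4]], [0, [19, -51, 0], [0, 0, -7.4]], [0, [19, -51, 0], [0, 0, -7.4]], [0, [19, -51, 0], [0, 0, -7.4]], [0, [19, -51, 0], [0, 0, -7.4]]]'

```text
t: 1.1
eef_pos: [0.3789, 0.279, 0.2453]
orientation: [0.994, 0.108, 0.0, -0.0]
wrist_force: [1.7, -0.1, 0.3]
finger_gap: -0.002
```

Request:
carry_out --motion '[[0, [19, -51, 0], [0, 0, -7.4]], [0, [19, -51, 0], [0, 0, -7.4]], [0, [19, -51, 0], [0, 0, -7.4]], [0, [19, -51, 0], [0, 0, -7.4]], [0, [20, -51, 0], [0, 0, -7.4]], [0, [20, -51, 0], [0, 0, -7.4]], [0, [20, -51, 0], [0, 0, -7.4]], [0, [20, -51, 0], [0, 0, -7.4]], [0, [0, 0, 0], [0, 0, 0]]]'

```text
t: 2.22
eef_pos: [0.5352, -0.1316, 0.2453]
orientation: [0.917, -0.399, 0.001, 0.001]
wrist_force: [-0.9, 0.3, 0.2]
finger_gap: -0.001
```

```bash
python3 - <<'E'
from h import *
snap('wrist','w1');s=telemetry.state();print(s['t'],s['eef_pos'],R.from_quat(s['orientation']).as_matrix().round(3),s['finger_gap'],s['joint_pos'],s['wrist_force'])
im=cv2.imread('pics/w1.png')
th=.7536;o=np.array([.5118,-.1564,.018]);x=np.array([np.cos(th),np.sin(th),0]);y=np.array([-x[1],x[0],0])
for a,b,c in [(0,35,85),(0,-35,85),(12,35,85),(12,-35,85),(31,33,10.5),(84,33,10.5),(31,-33,10.5),(84,-33,10.5)]:
    p=proj('w1',o+(a*x+b*y+np.array([0,0,c]))/1e3)
    cv2.circle(im,tuple(int(v) for v in p),3,(0,0,255),1)
cv2.imwrite('pics/w1o.png',im)
E
```

```text
2.275 [ 0.53442293 -0.12900922  0.24487097] [[ 0.685 -0.729 -0.001]
 [-0.729 -0.685 -0.001]
 [ 0.     0.001 -1.   ]] 0.000975311866244972 [-0.29924187  0.44617939  0.61528406  2.02894549 -0.36265105  0.77434133
 -0.28294259] [-0.42387693  0.67231132 -0.82202318]
```

View pics/w1o.png

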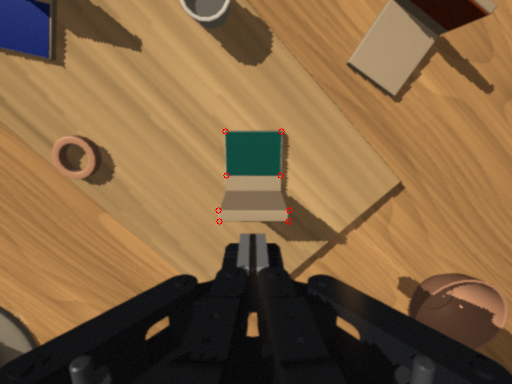

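The overlay matches the tile: the glaze corners at (226,131)–(281,176) and the foot end at (219,210)–(290,221) agree to about 1 px. The tool is aligned, with the fingertips at (253,237). I'll descend on the glaze side of the foot, well above the glaze.

Request:
carry_out --motion '[[0, [3, -3, -40], [0, 0, 0]], [0, [0, 0, -45], [0, 0, 0]], [0, [0, 0, -40], [0, 0, 0]], [0, [0, 0, -20], [0, 0, 0]], [0, [0, 0, -8], [0, 0, 0]], [0, [0, 0, 0], [0, 0, 0]]]'

```text
t: 3.02
eef_pos: [0.5374, -0.1295, 0.0923]
orientation: [0.919, -0.395, -0.0, -0.0]
wrist_force: [0.9, 0.6, 0.4]
finger_gap: 0.0
```

```bash
python3 - <<'E'
from h import *
s=telemetry.state();print(s['t'],s['eef_pos'],s['wrist_force'])
p=s['eef_pos']
a=snap('side','s2')['color']
q=proj('s2',p-[0,0,.014]); print(q)
cv2.imwrite('pics/s2c.png',cv2.resize(a[170:290,180:320],None,fx=5,fy=5,interpolation=cv2.INTER_CUBIC)); print((q-[180,170])*5)
E
```

```text
3.025 [ 0.53738871 -0.12951069  0.09232482] [0.85594676 0.64409378 0.41421769]
[246.61253577 237.83852193]
[333.06267885 339.19260965]
```

View pics/s2c.png

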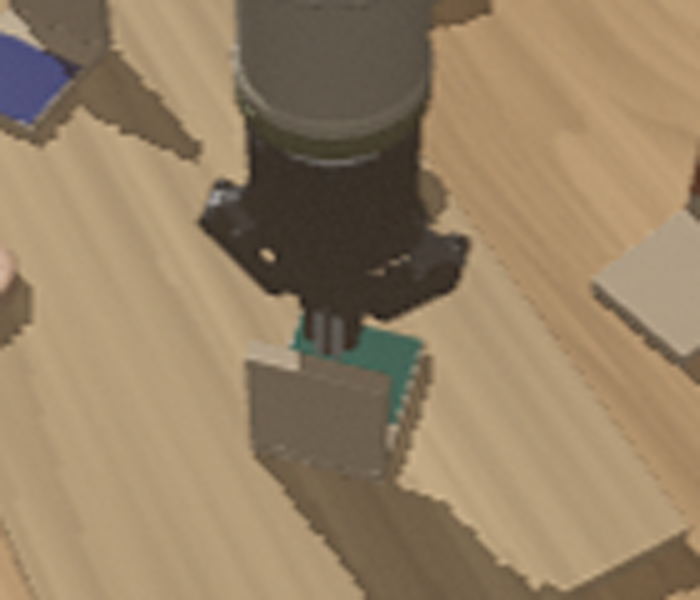

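The fingertips (crop about (333,350)) dip just behind the foot's end, above the glaze, and the force is about zero. I'll start the push slowly.

Request:
carry_out --motion '[[0, [-4.4, -4.1, -1], [0, 0, 0]], [0, [-4.4, -4.1, -1], [0, 0, 0]], [0, [-3.6, -3.4, -1], [0, 0, 0]], [0, [-3.6, -3.4, -1], [0, 0, 0]], [0, [-3.6, -3.4, 0], [0, 0, 0]], [0, [-3.6, -3.4, 0], [0, 0, 0]], [0, [-3.6, -3.4, 0], [0, 0, 0]]]'

```text
t: 3.95
eef_pos: [0.5104, -0.1558, 0.0882]
orientation: [0.918, -0.396, -0.0, 0.0]
wrist_force: [0.4, 0.5, -0.7]
finger_gap: -0.001
```

```bash
python3 - <<'E'
from h import *
s=telemetry.state();print(s['t'],s['eef_pos'],s['wrist_force'])
a=snap('side','s3')['color'];b=snap('wrist','w3')['color']
cv2.imwrite('pics/s3c.png',np.hstack([cv2.resize(a[190:290,210:285],(300,400),interpolation=cv2.INTER_CUBIC),cv2.resize(b,(500,400))]))
E
```

```text
3.95 [ 0.51043669 -0.15578648  0.0882274 ] [ 0.41875562  0.50686199 -0.7450924 ]
```

View pics/s3c.png

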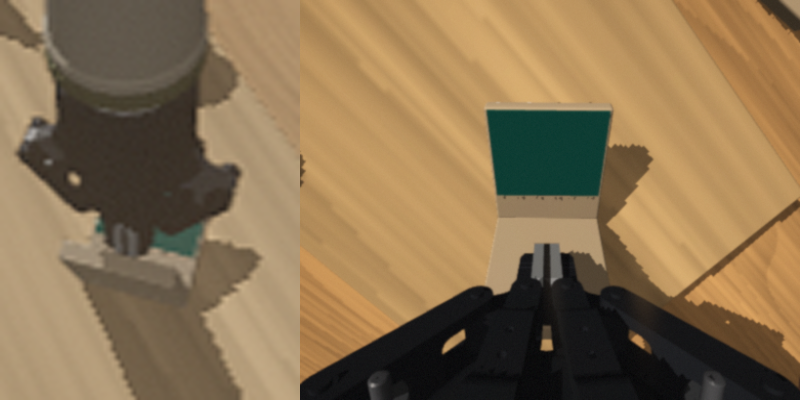

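The tile is turning about its heel, tilted about 20°, with the fingers on the bare foot and well clear of the glaze. I'll continue the push.

Request:
carry_out --motion '[[0, [-3.6, -3.4, 0], [0, 0, 0]], [0, [-3.6, -3.4, 0], [0, 0, 0]], [0, [-3.6, -3.4, 0], [0, 0, 0]], [0, [-3.6, -3.4, 0], [0, 0, 0]], [0, [-3.6, -3.4, 0], [0, 0, 0]], [0, [-3.6, -3.4, 0], [0, 0, 0]], [0, [-3.6, -3.4, 0], [0, 0, 0]], [0, [-3.6, -3.4, 0], [0, 0, 0]], [0, [-3.6, -3.4, 0], [0, 0, 0]], [0, [-3.6, -3.4, 0], [0, 0, 0]]]'

```text
t: 5.3
eef_pos: [0.4745, -0.1897, 0.0883]
orientation: [0.918, -0.396, -0.0, 0.0]
wrist_force: [-0.1, -0.1, -0.7]
finger_gap: 0.003
```

Request:
carry_out --motion '[[0, [-3.6, -3.4, 0], [0, 0, 0]], [0, [0, 0, 0], [0, 0, 0]], [0, [0, 0, 0], [0, 0, 0]]]'

```text
t: 5.68
eef_pos: [0.4713, -0.1928, 0.0883]
orientation: [0.918, -0.396, 0.0, -0.0]
wrist_force: [-0.2, -0.3, 0.2]
finger_gap: 0.005
```

```bash
python3 - <<'E'
from h import *
s=telemetry.state();print(s['t'],s['eef_pos'],s['wrist_force'])
a=snap('side','s4')['color'];b=snap('wrist','w4')['color']
cv2.imwrite('pics/s4c.png',np.hstack([cv2.resize(a[190:290,210:285],(300,400),interpolation=cv2.INTER_CUBIC),cv2.resize(b,(500,400))]))
E
```

```text
5.675 [ 0.47128556 -0.19283706  0.08827865] [-0.2339264  -0.34120646  0.17414918]
```

View pics/s4c.png

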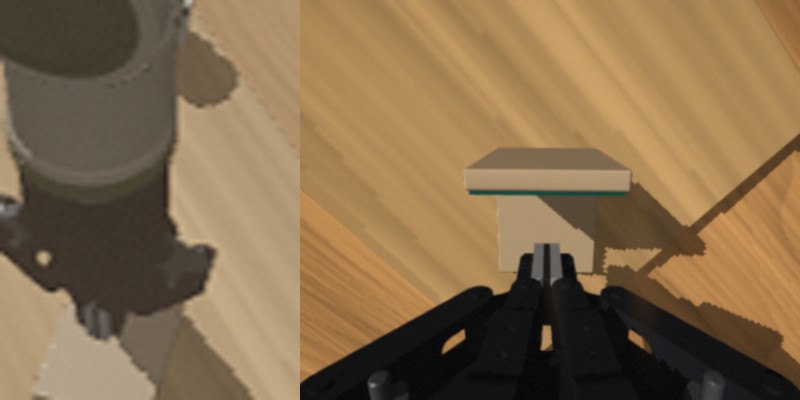

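Green stands on its foot: the upright's top edge is at (547,180), the foot lies flat at (547,235), and the fingers are clear. I'll rise straight up and go to blue.

Request:
carry_out --motion '[[0, [0, 0, 30], [0, 0, 0]], [0, [0, 0, 50], [0, 0, 0]], [0, [0, 0, 50], [0, 0, 0]], [0, [0, 0, 27], [0, 0, 0]], [0, [4, 51, 0], [0, 0, -4]], [0, [4, 51, 0], [0, 0, -4]], [0, [4, 51, 0], [0, 0, -3.9]], [0, [4, 52, 0], [0, 0, 0]], [0, [4, 52, 0], [0, 0, 0]], [0, [4, 52, 0], [0, 0, 0]]]'

```text
t: 7.02
eef_pos: [0.495, 0.1181, 0.2454]
orientation: [0.873, -0.488, 0.0, -0.0]
wrist_force: [1.4, 0.4, 0.6]
finger_gap: -0.003
```

Request:
carry_out --motion '[[0, [4, 52, 0], [0, 0, 0]], [0, [0, 0, 0], [0, 0, 0]], [0, [0, 0, 0], [0, 0, 0]]]'

```text
t: 7.4
eef_pos: [0.4989, 0.1677, 0.2452]
orientation: [0.873, -0.489, 0.0, 0.0]
wrist_force: [-0.1, -0.5, -1.1]
finger_gap: -0.002
```

```bash
python3 - <<'E'
from h import *
c=snap('wrist','w5');s=telemetry.state();M=R.from_quat(s['orientation']).as_matrix();print(s['t'],s['eef_pos'],M.round(3),s['wrist_force'])
print('cam rel',M.T@(c['origin']-s['eef_pos']))
im=c['color'].copy()
th=3.6884;o=np.array([.530,.1872,.018]);x=np.array([np.cos(th),np.sin(th),0]);y=np.array([-x[1],x[0],0])
d=s['eef_pos']-o;print('u,v',d@x,d@y)
for a,b,e in [(0,35,85),(0,-35,85),(12,35,85),(12,-35,85),(31,33,10.5),(84,33,10.5),(31,-33,10.5),(84,-33,10.5),(0,35,0),(0,-35,0)]:
    p=proj('w5',o+(a*x+b*y+np.array([0,0,e]))/1e3); cv2.circle(im,tuple(int(v) for v in p),3,(0,0,255),1)
t=snap('top','t5')['color']; 
cv2.imwrite('pics/w5o.png',np.hstack([im[:,:,:],cv2.resize(t[180:290,255:335],(280,384))]))
E
```

```text
7.45 [0.49890975 0.16698129 0.24528557] [[ 0.521 -0.853 -0.   ]
 [-0.853 -0.521 -0.   ]
 [ 0.     0.    -1.   ]] [-0.05357821 -0.24512991 -0.51067257]
cam rel [-0.00072531 -0.07268066 -0.1287121 ]
u,v 0.03706992351355287 0.0011048304002340276
```

View pics/w5o.png

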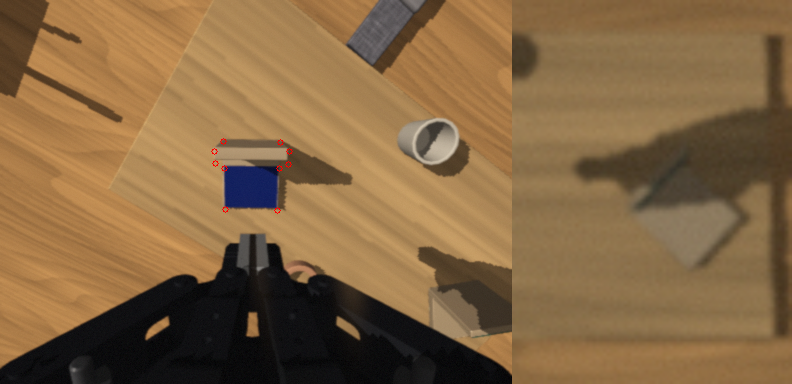

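Blue's overlay also matches within about 1–2 px, and the top view shows green standing. The wrist camera sits 129 mm above the TCP, so it stays clear. I'll descend and push blue the same way.

Request:
carry_out --motion '[[0, [0, 0, -40], [0, 0, 0]], [0, [0, 0, -45], [0, 0, 0]], [0, [0, 0, -40], [0, 0, 0]], [0, [0, 0, -20], [0, 0, 0]], [0, [0, 0, -8], [0, 0, 0]], [0, [5, 3.1, -1], [0, 0, 0]], [0, [5, 3.1, -1], [0, 0, 0]], [0, [4.3, 2.6, -1], [0, 0, 0]], [0, [4.3, 2.6, -1], [0, 0, 0]]]'

```text
t: 8.62
eef_pos: [0.5179, 0.1798, 0.0886]
orientation: [0.873, -0.489, 0.0, -0.0]
wrist_force: [-1.2, -0.9, 0.7]
finger_gap: 0.002
```

Request:
carry_out --motion '[[0, [4.3, 2.6, 0], [0, 0, 0]], [0, [4.3, 2.6, 0], [0, 0, 0]], [0, [4.3, 2.6, 0], [0, 0, 0]], [0, [4.3, 2.6, 0], [0, 0, 0]], [0, [4.3, 2.6, 0], [0, 0, 0]], [0, [4.3, 2.6, 0], [0, 0, 0]], [0, [4.3, 2.6, 0], [0, 0, 0]]]'

```text
t: 9.5
eef_pos: [0.5483, 0.1979, 0.0883]
orientation: [0.872, -0.489, 0.0, -0.0]
wrist_force: [0.2, -0.2, -0.4]
finger_gap: -0.002
```

Request:
carry_out --motion '[[0, [4.3, 2.6, 0], [0, 0, 0]], [0, [4.3, 2.6, 0], [0, 0, 0]], [0, [4.3, 2.6, 0], [0, 0, 0]], [0, [4.3, 2.6, 0], [0, 0, 0]], [0, [4.3, 2.6, 0], [0, 0, 0]], [0, [4.3, 2.6, 0], [0, 0, 0]], [0, [4.3, 2.6, 0], [0, 0, 0]], [0, [0, 0, 0], [0, 0, 0]], [0, [0, 0, 0], [0, 0, 0]]]'

```text
t: 10.62
eef_pos: [0.5778, 0.2158, 0.0882]
orientation: [0.872, -0.489, -0.0, 0.0]
wrist_force: [-0.4, -1.0, -0.1]
finger_gap: 0.003
```

```bash
python3 - <<'E'
from h import *
s=telemetry.state();print(s['t'],s['eef_pos'],s['wrist_force'])
d=s['eef_pos']-np.array([.530,.1872,.018]);print('u',d[:2]@[np.cos(3.6884),np.sin(3.6884)])
a=snap('side','s6')['color'];b=snap('wrist','w6')['color']
cv2.imwrite('pics/s6c.png',np.hstack([cv2.resize(a[110:230,140:230],(300,400),interpolation=cv2.INTER_CUBIC),cv2.resize(b,(500,400))]))
E
```

```text
10.625 [0.5777763  0.21576037 0.08822161] [-0.40335836 -1.04124815 -0.08336701]
u -0.055660314005546774
```

View pics/s6c.png

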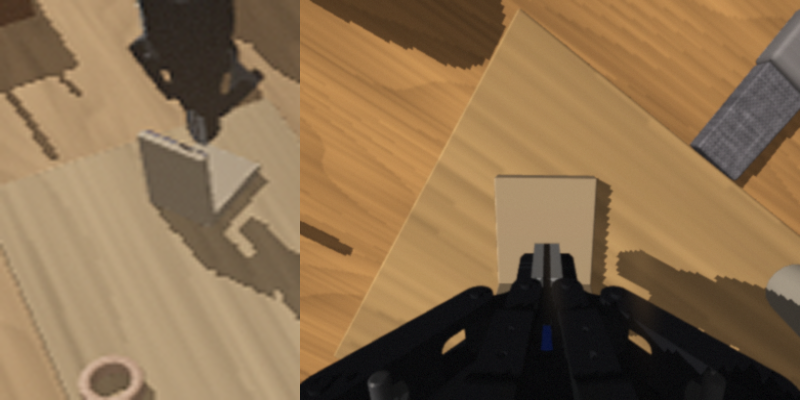

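Blue stands too: the upright is vertical at (175,170) in the left picture and the foot lies flat at (547,225) in the right one. I'll rise, move off, and take a final check.

Request:
carry_out --motion '[[0, [0, 0, 20], [0, 0, 0]], [0, [0, 0, 50], [0, 0, 0]], [0, [0, 0, 50], [0, 0, 0]], [0, [0, 0, 40], [0, 0, 0]], [0, [-40, 40, 20], [0, 0, 0]], [0, [-40, 40, 0], [0, 0, 0]], [0, [-40, 40, 0], [0, 0, 0]], [0, [-40, 40, 0], [0, 0, 0]], [0, [0, 0, 0], [0, 0, 0]], [0, [0, 0, 0], [0, 0, 0]]]'

```text
t: 11.98
eef_pos: [0.4182, 0.3755, 0.2693]
orientation: [0.873, -0.489, 0.0, -0.0]
wrist_force: [0.3, 0.4, 0.6]
finger_gap: -0.002
```

```bash
python3 - <<'E'
from h import *
s=telemetry.state();print(s['t'],s['eef_pos'],s['wrist_force'])
a=snap('side','s7')['color'];snap('top','t7')
cv2.imwrite('pics/s7c.png',cv2.resize(a[130:290,120:300],None,fx=3.5,fy=3.5,interpolation=cv2.INTER_CUBIC))
E
```

```text
11.975 [0.41817038 0.37552989 0.26929008] [0.26309535 0.43037951 0.58624198]
```

View pics/s7c.png

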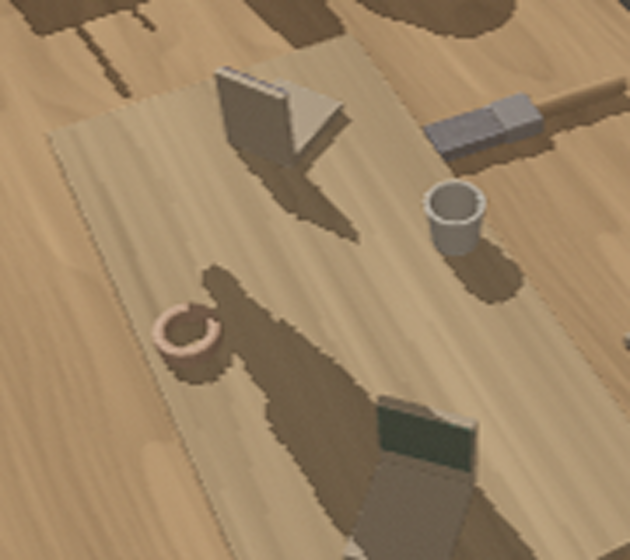

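Both tiles stand, blue at (255,115) and green at (420,470) with its glaze clean. The cup, collar and brush look undisturbed.

```bash
python3 -c "
from plant import sign_off
print(sign_off())"
```

```text
the job is handed in; nothing more can be done
None
```

Both tiles now stand upright on their bare feet, about where they lay. I did green first, then blue, and handed the job in at about 12 s of the 51 s allowed. I tipped each one over by its raised foot with the outside of the shut fingers; nothing was pinched or lifted.

- **Contact and force:** the pictures taken during both pushes show the fingers only on the bare foot. Every wrist force reading was under about 2 N.
- **Glaze:** green's glaze looks clean in the last picture. Blue's glaze faces away from the side camera there, so I judged it only from the planned clearance and the view just after it stood up, not from a direct look at its face.
- **Surroundings:** the cup, collar and brush look untouched in the last side picture. I did not compare the jar, bowl and rust tile with the start, but the arm stayed well away from them.
- **Failed checks:** no check failed or disagreed, and the measured tile positions matched the close-up views to about 1–2 pixels.

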